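# Find the full screw box on the TV repair bench

## Task

Three identical closed screw boxes stand on the repair bench; one is full of screws and heavy, the other two are empty. Lift them to find the full one and set it down, without dropping it, flat on the floor of the steel parts tray with its lid up. The two empty boxes must end standing upright where they stood at the start, to within 4 cm.

Things in the scene. Friction and masses are not known exactly. Their poses are not given: they have to be found in the camera images.
- box_1_mid (a point): One of three closed screw boxes that look alike: 80 mm long (own x), 45 wide (own y), 56 high, grey plastic, flat white lid, black latch on one end, standing on the bench. This point: its centre, 28 mm above its underside; z up through the lid. One box is full (about 0.6 kg, 6 N), two are empty (about 0.1 kg, 1 N), each +-15 %; names do not tell which. Grip across the 45 mm width.
- box_2_mid (a point): One of three closed screw boxes that look alike: 80 mm long (own x), 45 wide (own y), 56 high, grey plastic, flat white lid, black latch on one end, standing on the bench. This point: its centre, 28 mm above its underside; z up through the lid. One box is full (about 0.6 kg, 6 N), two are empty (about 0.1 kg, 1 N), each +-15 %; names do not tell which. Grip across the 45 mm width.
- box_3_mid (a point): One of three closed screw boxes that look alike: 80 mm long (own x), 45 wide (own y), 56 high, grey plastic, flat white lid, black latch on one end, standing on the bench. This point: its centre, 28 mm above its underside; z up through the lid. One box is full (about 0.6 kg, 6 N), two are empty (about 0.1 kg, 1 N), each +-15 %; names do not tell which. Grip across the 45 mm width.
- tray: The shallow open steel parts tray, fixed to the bench: 140 mm (its x) by 180 mm (its y) outside, 22 mm high, walls and floor 4 mm thick, so the inside is 132 by 172 mm and its floor lies 4 mm above the bench. Origin at the centre of its underside, on the bench; z up.
There are look-alikes about, which are no part of the job. What is shaped like the part that bears box_1_mid but orange or pink is not meant.

How it is judged:
By the outcome, as a careful person would: the job done as asked, in the order asked, and still so for the second after the job is handed in, with the robot touching nothing.
It also fails if it takes over 67 s, if anything falls off the work surface, if the arm or the gripper's body presses on something with over 40 N, if the wrist force passes 120 N, or if a joint passes its speed limit or range.

## Robot

A 7-joint arm with a two-finger parallel gripper is mounted at the origin on the work surface. World frame = base frame: x ahead of the robot, y to its left, z up, the work surface at z = 0. Lengths are in m, angles in rad, forces in N, time in s.
With the tool pointing down it reaches from about 0.4 to 0.875 m from the base axis. Payload 4.4 kg.
Tool frame: the origin (TCP) lies at the very end of the fingers, on their centre line; the grasp point (between the pads) lies 19 mm behind it (ctrl.grip_point_offset is the distance from the TCP to the grasp point, in m); z points along the fingers, y is the line along which they close (so a half turn about z gives the same grasp; the last joint's range is limited). The gripper opens to 85 mm and grips with 20 to 120 N. Pads are 22 mm wide; open, the fingers measure 114 mm over their backs; the gripper's body (76 mm by 85 mm) begins 54 mm behind the grasp point. The pads swing forward as they close: fully open they stand 13 mm farther back than shut.
Start: joints at [1.259, 0.628, 0.038, 1.517, -0.027, 0.996, -0.02], TCP at [0.158, -0.63, 0.231] pointing down, gripper open.
Joint ranges: [-3.06, 3.06], [-0.37, 2.12], [-1.25, 1.32], [0.18, 2.47], [-1.1, 4.24], [0.23, 1.98], [-2.94, 2.94]. Speed limits (rad/s): [2.57, 2.57, 3.14, 3.14, 3.14, 3.14, 3.14].

## Interface

Orientations are given as a unit quaternion [x, y, z, w].
In Python, from bench import ctrl, eoat, viewer gives the robot as it stands. Calls block until the motion is done:
- ctrl.move_pose(position, orientation): joint-space move of the TCP to a pose.
- ctrl.move_l(position, ori=None, feed=0.15): straight line of the TCP; ori=None keeps the orientation; feed is the mean speed in m/s.
- ctrl.goto_joints(angles): joint-space move.
- eoat.gripper_to(opening): finger opening in m; the grip force is fixed at half the most; returns when the fingers have stopped.
- ctrl.pause(seconds).
- ctrl.inverse_kinematics(position, orientation): joint angles nearest the present ones, or None.
- ctrl.read_state(): the state.
- viewer.snapshot(name): name is "scene" or "top" or "wrist"; returns the picture (480x640x3 uint8, red, green, blue); there is no depth.
- viewer.camera_params(name): a dict with "fx", "fy", "cx", "cy" (pixels), "cam_to_world" (4x4, takes a point from camera to world coordinates). Camera axes: x right, y down, z forward; pixel columns grow to the right and rows downward; lengths in m; the calibration is good to about 2 mm. A picture is of the moment at which its call begins: read the wrist's pose just before it. camera_params takes no time and is no camera call; for the wrist camera it gives the pose at the moment of the call.
A pose or a line that the arm cannot do raises ctrl.Unreachable and nothing moves.
- ctrl.close_job(): hands the job in; it is judged then, once.
The state is a dict: "time_s": time; "q": joint angles; "joint_velocities": joint speeds; "joint_efforts": joint torques, N m; "tcp_pos": TCP position; "orientation": TCP orientation; "ft_force": force on the tool from outside, world axes, zero at the start; "moment": the same for the moment, N m; "finger_gap": finger opening in m; "gripper_force": force on a finger pad.
Only numpy, scipy, OpenCV 4.12 (cv2) and the standard library are available. Lean on these libraries where they do the work, as an engineer would, in place of code of your own. Each camera call takes 0.05 s, during which the arm holds its last target. There are 200 camera calls.

## Working session

There is one attempt and no reset: what is moved stays moved. The work goes in short steps, each a Python script; the robot and the scene stay as the last script left them, time stands still between calls to the robot, and variables do not carry over. Pictures are saved under pics/ and viewed, at most 10 in all, crops included, and the job is handed in when it is done.

```bash
mkdir -p pics; python3 - <<'E'
from bench import ctrl,eoat,viewer
import cv2
for n in("top","scene"):
    im=viewer.snapshot(n); cv2.imwrite(f"pics/{n}0.png",im[:,:,::-1]); p=viewer.camera_params(n); print(n,p)
print(ctrl.read_state())
E
```

```text
top {'fx': 492.586710121746, 'fy': 492.586710121746, 'cx': 318.552502597802, 'cy': 238.00707562059313, 'cam_to_world': array([[ 0.01455052, -0.98931827,  0.1450436 ,  0.41039917],
       [-0.99984779, -0.01579265, -0.00741602,  0.01062033],
       [ 0.00962742, -0.14491361, -0.98939747,  0.98456332],
       [ 0.        ,  0.        ,  0.        ,  1.        ]])}
scene {'fx': 472.9911384437168, 'fy': 472.9911384437168, 'cx': 317.50925412645154, 'cy': 237.87404981467625, 'cam_to_world': array([[ 0.53894003,  0.60638215, -0.58467455,  1.03017038],
       [ 0.84212451, -0.4037172 ,  0.35754542, -0.2898523 ],
       [-0.01923402, -0.68506431, -0.72822864,  0.66054867],
       [ 0.        ,  0.        ,  0.        ,  1.        ]])}
{'time_s': 0.1, 'q': array([ 1.25920566,  0.62931226,  0.03844165,  1.51824581, -0.02700409,
        0.99634939, -0.01998296]), 'joint_velocities': array([-4.35912431e-04, -1.79181828e-03,  1.07825288e-03,  9.31248389e-05,
        4.64795467e-05, -9.71514246e-05, -1.80928771e-03]), 'joint_efforts': array([ 3.61172366e-03, -5.64528716e+01,  1.23097122e+00, -1.93971097e+01,
        1.13815820e-02,  5.47592615e-03, -2.17650324e-05]), 'tcp_pos': array([ 0.15805349, -0.62990189,  0.23045012]), 'orientation': array([ 9.92456375e-01,  1.22595009e-01, -1.18117079e-04, -8.90676569e-04]), 'ft_force': array([ 0.48293589,  0.01152892, -0.11607691]), 'moment': array([ 0.0231058 , -0.05899448,  0.01048463]), 'gripper_force': 0.0, 'finger_gap': 0.08530004628021177}
```

View pics/top0.png

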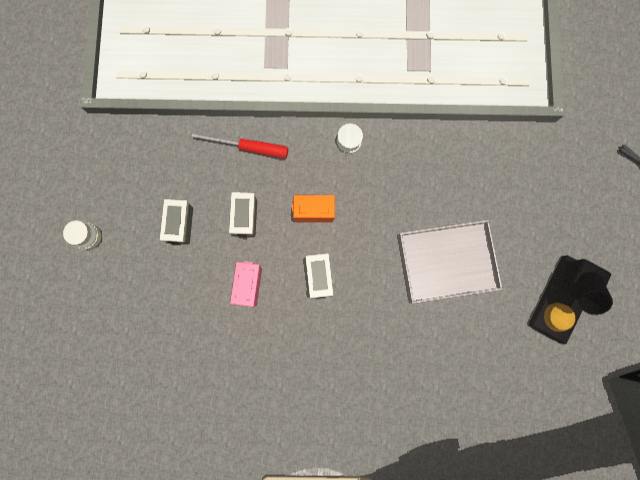

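View pics/scene0.png

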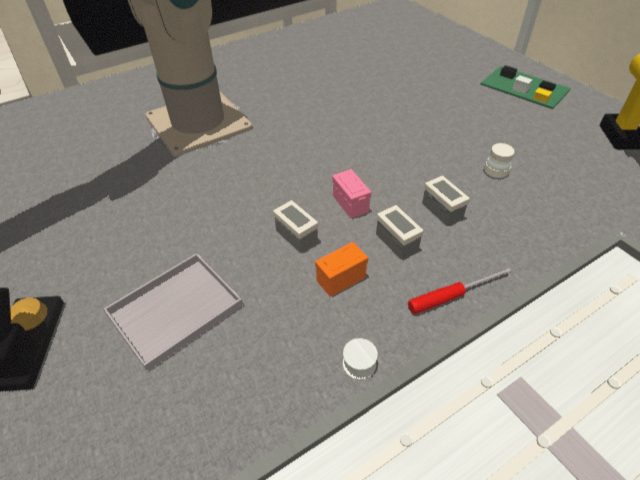

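The top view shows three white-lidded boxes at about (174,221), (242,214) and (319,276), with the tray at (450,261). The orange box (314,208) and the pink box (245,284) are the decoys. I'll enlarge the image to read the lid corners.

```bash
python3 - <<'E'
import cv2
im=cv2.imread("pics/top0.png"); cv2.imwrite("pics/crop1.png",cv2.resize(im[185:305,150:345],None,fx=4,fy=4,interpolation=cv2.INTER_CUBIC))
E
```

```text
(no output)
```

View pics/crop1.png

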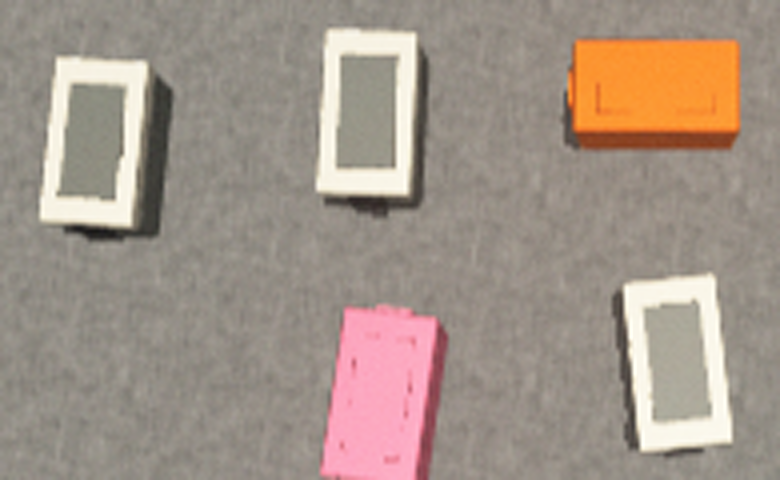

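The crop gives the lid corners of boxes A, B and C. I read the tray rim corners in the full picture as (401,234), (489,222), (500,290) and (411,302).

```bash
cat > h.py <<'E'
from bench import ctrl,eoat,viewer
import numpy as np
from scipy.spatial.transform import Rotation as R
def px(p,uv,z):
    T=p["cam_to_world"]; uv=np.atleast_2d(uv).astype(float)
    d=np.c_[(uv[:,0]-p["cx"])/p["fx"],(uv[:,1]-p["cy"])/p["fy"],np.ones(len(uv))]@T[:3,:3].T
    return T[:3,3]+d*((z-T[2,3])/d[:,2])[:,None]
def down(yaw):  # tool x along world yaw, z down
    return (R.from_euler('z',yaw)*R.from_euler('x',np.pi)).as_quat()
E
python3 - <<'E'
from h import *
p=viewer.camera_params("top")
Q={"A":[(56,57),(153,62),(134,228),(40,221)],"B":[(326,30),(416,32),(412,198),(317,193)],"C":[(624,283),(714,275),(731,442),(641,450)]}
for k,c in list(Q.items())+[("T",[(401,234),(489,222),(500,290),(411,302)])]:
    c=np.array(c,float)
    if k!="T": c=c/4+[150,185]
    w=px(p,c,.022 if k=="T" else .056)[:,:2]
    l=(w[0]+w[1]-w[2]-w[3])/2; s=(w[1]+w[2]-w[0]-w[3])/2
    m=w.mean(0)
    print(k,m.round(4),"len",np.linalg.norm(l).round(4),"wid",np.linalg.norm(s).round(4),"yaw",np.arctan2(l[1],l[0]).round(3))
    yaw=np.arctan2(l[1],l[0])
    for z in(.03,.2):
      for a in(0,np.pi):
        q=ctrl.inverse_kinematics([*m,z],down(yaw+a)); print(z,a,None if q is None else np.round(q,2))
E
```

```text
A [0.5762 0.2803] len 0.0802 wid 0.0457 yaw -0.047
0.03 0 [-0.62  0.88  0.21  1.68 -0.28  0.6  -1.87]
0.03 3.141592653589793 [-0.12  0.97 -0.67  1.67  0.79  0.8   0.37]
0.2 0 [-0.39  0.65 -0.18  1.57  0.14  0.93 -2.23]
0.2 3.141592653589793 [ 0.07  0.88 -1.1   1.56  0.82  1.22  0.35]
B [0.5923 0.1512] len 0.0803 wid 0.0443 yaw -0.002
0.03 0 [-0.41  0.85  0.18  1.77 -0.27  0.54 -1.63]
0.03 3.141592653589793 [-0.    0.89 -0.49  1.76  0.64  0.66  0.71]
0.2 0 [-0.24  0.61 -0.09  1.66  0.06  0.87 -1.93]
0.2 3.141592653589793 [ 0.18  0.73 -0.82  1.65  0.6   1.03  0.74]
C [0.4752 0.0011] len 0.079 wid 0.0426 yaw 0.116
0.03 0 [-0.12  0.74  0.08  2.15 -0.22  0.26 -1.3 ]
0.03 3.141592653589793 [ 0.24  0.78 -0.45  2.14  0.86  0.42  0.78]
0.2 0 [-0.    0.43 -0.08  2.02  0.05  0.69 -1.57]
0.2 3.141592653589793 [ 0.5   0.54 -0.81  2.01  0.53  0.82  1.06]
T [ 0.5087 -0.2563] len 0.1351 wid 0.177 yaw 0.129
0.03 0 [ 0.38  0.81  0.07  1.89 -0.11  0.45 -0.92]
0.03 3.141592653589793 [ 0.76  0.87 -0.55  1.88  0.76  0.62  1.42]
0.2 0 [ 0.39  0.55  0.04  1.78 -0.03  0.81 -1.  ]
0.2 3.141592653589793 [ 0.88  0.65 -0.75  1.77  0.53  0.94  1.61]
```

Box and tray sizes match the given dimensions and every pose is reachable. I'll weigh C first.

```bash
cat >> h.py <<'E'
B={"A":(.5762,.2803,-.047),"B":(.5923,.1512,-.002),"C":(.4752,.0011,.116)}
def weigh(k):
    x,y,yaw=B[k]; o=down(yaw)
    ctrl.move_pose([x,y,.15],o); ctrl.move_l([x,y,.012],feed=.12); ctrl.pause(.2)
    f0=ctrl.read_state()["ft_force"]
    eoat.gripper_to(.035); ctrl.pause(.2); s=ctrl.read_state(); print(k,"gap",s["finger_gap"],"F",s["gripper_force"],f0.round(2),s["tcp_pos"].round(4))
    ctrl.move_l([x,y,.052],feed=.06); ctrl.pause(.4)
    s=ctrl.read_state(); w=s["ft_force"][2]-f0[2]
    print("dFz",w.round(2),s["moment"].round(2),"gap",s["finger_gap"],"t",s["time_s"]); return w
def back(k):
    x,y,yaw=B[k]
    ctrl.move_l([x,y,.0125],feed=.05); ctrl.pause(.2); eoat.gripper_to(.085); ctrl.move_l([x,y,.15],feed=.15)
    print("t",ctrl.read_state()["time_s"])
E
python3 - <<'E'
from h import *
import cv2
w=weigh("C"); cv2.imwrite("pics/liftC.png",viewer.snapshot("scene")[:,:,::-1])
E
```

```text
Traceback (most recent call last):
  File "h.py", line 13, in weigh
    ctrl.move_pose([x,y,.15],o); ctrl.move_l([x,y,.012],feed=.12); ctrl.pause(.2)
                                 ~~~~~~~~~~~^^^^^^^^^^^^^^^^^^^^^
bench.Unreachable: the arm cannot follow that straight line within its joint ranges
```

```bash
python3 - <<'E'
from h import *
s=ctrl.read_state();print(s["q"].round(2),s["time_s"])
x,y,yaw=B["C"]
for a in(0,np.pi):
  for z in (.15,.08,.05,.03,.025,.02,.012):
    q=ctrl.inverse_kinematics([x,y,z],down(yaw+a)); print(round(a,1),z,None if q is None else np.round(q,2))
E
```

```text
[-0.07  0.51  0.01  2.08 -0.01  0.56 -1.5 ] 2.625
0 0.15 [-0.07  0.51  0.01  2.08 -0.01  0.56 -1.5 ]
0 0.08 [-0.07  0.64  0.01  2.12 -0.01  0.38 -1.5 ]
0 0.05 [-0.07  0.7   0.01  2.14 -0.01  0.31 -1.5 ]
0 0.03 [-0.07  0.74  0.01  2.14 -0.01  0.26 -1.5 ]
0 0.025 [-0.06  0.75  0.01  2.15 -0.01  0.25 -1.5 ]
0 0.02 [-0.06  0.76  0.    2.15 -0.01  0.24 -1.5 ]
0 0.012 [ 0.04  0.78 -0.15  2.14  0.43  0.25 -1.94]
3.1 0.15 [-0.07  0.51  0.01  2.08 -0.01  0.56 -1.5 ]
3.1 0.08 [ 0.6   0.89 -1.06  2.11  1.1   0.87  0.54]
3.1 0.05 [ 0.59  0.96 -1.06  2.12  1.2   0.88  0.45]
3.1 0.03 [ 0.59  1.01 -1.06  2.13  1.27  0.89  0.41]
3.1 0.025 [ 0.59  1.02 -1.06  2.13  1.28  0.89  0.39]
3.1 0.02 [ 0.59  1.04 -1.06  2.13  1.3   0.9   0.38]
3.1 0.012 [ 0.59  1.06 -1.06  2.13  1.32  0.9   0.37]
```

```bash
sed -i 's/"C":(.4752/"C":(.4792/; s/y,\.012\]/y,.020]/; s/y,\.0125\]/y,.0205]/; s/y,\.052\]/y,.060]/' h.py
python3 - <<'E'
from h import *
import cv2
w=weigh("C"); cv2.imwrite("pics/liftC.png",viewer.snapshot("scene")[:,:,::-1])
E
```

```text
C gap 0.044283561945185804 F 61.8039071559906 [ 0.18  0.48 -0.05] [0.4794 0.0012 0.0203]
dFz -1.1 [-0.01 -0.02  0.04] gap 0.044102510466647565 t 6.1833
```

View pics/liftC.png

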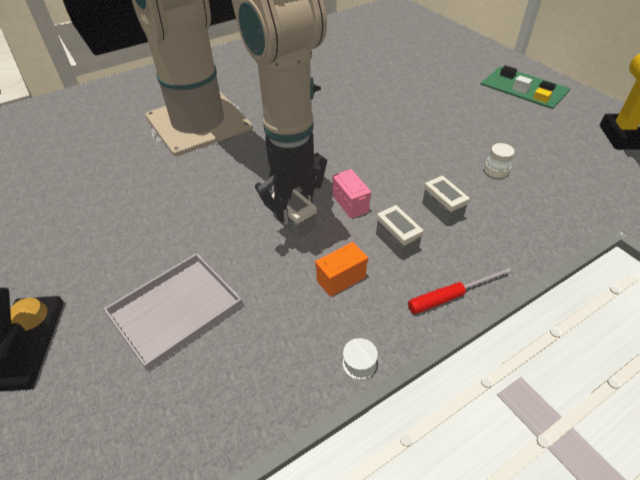

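Box C at (297,205) is in the grip, clear of the bench and upright. It weighs 1.1 N, so it is empty. I'll put it back and weigh B.

```bash
python3 - <<'E'
from h import *
back("C")
if weigh("B")>-3:
    back("B"); weigh("A")
E
```

```text
t 8.875
B gap 0.04445626664757957 F 61.916964054107666 [ 1.2  -0.12  0.15] [0.5926 0.1513 0.0203]
dFz -1.2 [-0.04 -0.02  0.04] gap 0.04428268056034802 t 12.95
t 15.5917
A gap 0.04426842591182829 F 62.86158800125122 [-0.07 -0.37 -0.65] [0.5767 0.2816 0.0206]
dFz -5.06 [-0.03  0.05 -0.03] gap 0.043932314905657736 t 19.475
```

A is the full box (5.1 N). I'll carry it over the tray and lower it until it touches.

```bash
python3 - <<'E'
from h import *
import cv2
x,y,yaw=B["A"]; ctrl.move_l([x,y,.18],feed=.12)
X,Y,W=.5087,-.2563,.129; o=down(W)
ctrl.move_pose([X,Y,.18],o); ctrl.pause(.2); print(ctrl.read_state()["finger_gap"])
ctrl.move_l([X,Y,.05],feed=.1); ctrl.move_l([X,Y,.029],feed=.04); ctrl.pause(.3)
f0=ctrl.read_state()["ft_force"][2]
for z in np.arange(.028,.0205,-.001):
    ctrl.move_l([X,Y,z],feed=.03); ctrl.pause(.1); s=ctrl.read_state(); print(round(z,4),s["tcp_pos"].round(4),(s["ft_force"][2]-f0).round(2))
    if s["ft_force"][2]-f0>3: break
cv2.imwrite("pics/place.png",viewer.snapshot("scene")[:,:,::-1]); print(s["time_s"])
E
```

```text
0.04455086762750186
0.028 [ 0.5087 -0.2563  0.028 ] -0.48
0.027 [ 0.5087 -0.2563  0.027 ] -1.7
0.026 [ 0.5087 -0.2563  0.026 ] -0.88
0.025 [ 0.5087 -0.2563  0.025 ] -1.17
0.024 [ 0.5088 -0.2564  0.0246] 9.94
26.95
```

View pics/place.png

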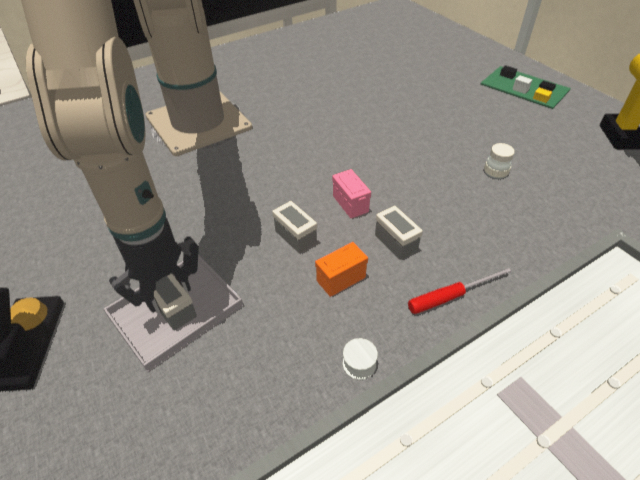

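Box A sits inside the tray at (172,298), touching the floor at the expected height. B (398,230) and C (295,225) are upright at their places. I'll release and retreat.

```bash
python3 - <<'E'
from h import *
import cv2
eoat.gripper_to(.085); ctrl.pause(.2)
p=ctrl.read_state()["tcp_pos"]; ctrl.move_l([p[0],p[1],.2],feed=.12)
ctrl.goto_joints([1.259,.628,.038,1.517,-.027,.996,-.02]); ctrl.pause(.3)
cv2.imwrite("pics/end.png",viewer.snapshot("top")[:,:,::-1]); print(ctrl.read_state()["time_s"])
E
```

```text
31.5083
```

View pics/end.png

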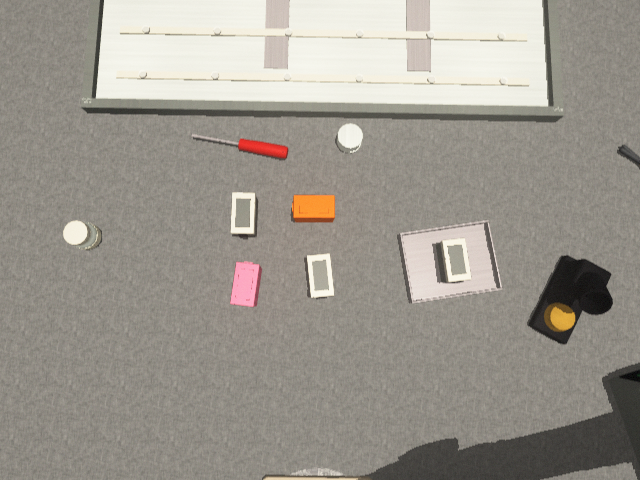

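The full box lies flat near the centre of the tray (455,260) with its lid up. The empty boxes are at (243,214) and (320,276), each within about a pixel of where they started.

```bash
python3 -c "
from bench import ctrl
print(ctrl.close_job())"
```

```text
the job is handed in; nothing more can be done
None
```

The job is handed in at about 31.5 s of the 67 s limit: the full box (5.1 N) lies flat in the steel tray with its lid up, and the two empty boxes (about 1.1 N and 1.2 N) stand upright where they started.

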